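# Open the combination padlock and hold it up open

### The arm

A 7-joint arm with a two-finger parallel gripper is mounted at the origin on the work surface. World frame = base frame: x ahead of the robot, y to its left, z up, the work surface at z = 0. Lengths are in m, angles in rad, forces in N, time in s.
With the tool pointing down it reaches from about 0.425 to 0.825 m from the base axis. Payload 3.6 kg.
Tool frame: the origin (TCP) lies midway between the tips of the shut fingers; the grasp point (between the pads) lies 19 mm behind it; z points along the fingers, x is the direction in which the jaws open and shut, and the axes are right-handed (so a half turn about z gives the same grasp; the last joint's range is limited). The gripper opens to 93 mm and grips with 3 to 60 N. Pads are 15 mm wide; open, the fingers measure 128 mm over their backs; the gripper's body (75 mm by 188 mm) begins 65 mm behind the grasp point.
Start: joints at [1.246, 0.615, -0.013, 1.423, 0.008, 1.103, -0.04], TCP at [0.191, -0.621, 0.193] pointing down, gripper open.
Joint ranges: [-3.12, 3.12], [-0.3, 2.06], [-1.34, 1.32], [0.26, 2.42], [-1.36, 4.5], [0.01, 1.98], [-2.84, 2.84]. Speed limits (rad/s): [2.79, 2.79, 3.14, 3.14, 3.14, 3.14, 3.14].

### API

Orientations are given as a unit quaternion [w, x, y, z].
In Python, from workcell import arm, viewer gives the robot as it stands.
- The arm moves only by the tool move_arm, never from a script. Its argument "commands" is a list of rows, each a list of 7 numbers: the turn, a rotation vector about the tool's x, y, z in degrees, then the shift along the tool's x, y, z in mm, then the closure, from 0 (fully open) to 1 (shut). A call has 1 to 5 rows; each row is the pose to reach, as a shift and turn from the pose measured when the call began, along the tool's axes at that moment; what a row does not reach only later rows make up. A row lasts 1/12 s, in which the tool goes at most 41.7 mm and 7.16 degrees, less where a joint would pass 70% of its speed; a pose out of reach is approached as far as the arm can. A call with a gripper value outside its range is refused whole. The fingers move at their own pace and stop on an object; "force" is the grip in N (left out, the last holds). Time passes only in rows, so rows that repeat a pose let the fingers close. It gives the time, the measured TCP pose, the force and the opening at its end, in the units of the state.
- arm.observe(): the state, without advancing time (a new reading comes with each control period).
- viewer.capture(name): name is "side" or "top"; returns (picture, depth): 420x560x3 uint8, red, green, blue; 420x560 float32, m along the optical axis (not along the pixel's ray), 0 where there is no reading.
- viewer.camera_info(name): a dict with "fovy" (degrees; the focal length in pixels is half the picture's height over the tangent of half this angle, whatever the lens; pixels are square), "cx", "cy" (the principal point, pixels), "extrinsics" (4x4, takes a point from world to camera coordinates). Camera axes: x right, y up, looking along -z (the intrinsics and any distortion apply to the point x, -y, -z); pixel columns grow to the right and rows downward; lengths in m; the calibration is good to about 2 mm. A picture is of the moment at which its call begins. camera_info takes no time and is no camera call.
- arm.sign_off(): hands the job in, once; it reports no verdict.
The state is a dict: "t": time; "joint_positions": joint angles; "joint_vel": joint speeds; "joint_torque": joint torques, N m; "eef_pos": TCP position; "orientation": TCP orientation; "force": force on the tool from outside, world axes, zero at the start; "torque": the same for the moment, N m; "gripper_width": opening from 0.0 (shut) to 1.0 (fully open).
Only numpy, scipy, OpenCV 4.12 (cv2) and the standard library are available. Lean on these libraries where they do the work, as an engineer would, in place of code of your own. Each camera call takes 0.05 s, during which the arm holds its last target.

### The job

The makers' locker padlock lies in its plywood cradle: turn its dial clockwise, click by click, until the bar points at the shackle and the lock lets go, then pull the shackle out to its stop. Then lift the open lock out of the cradle and present it: finish while still holding it in the gripper, still and level with the dial facing up, about 20 cm above the bench over the middle of the round cork mat, and leave everything else where it is.

Things in the scene. Friction and masses are not known exactly. Their poses are not given: they have to be found in the camera images.
- lock: Combination padlock, 0.3 to 0.55 kg: steel case 60 x 60 x 24 mm lying dial up in its cradle; case, dial and shackle are one loose thing. Origin: centre of the case's underside, 20 mm above the bench at the start. z points up out of the dial face along the dial's axis, x from the case towards the shackle (opening direction), y across the shackle.
- dial (a joint): Dial angle, rad, counter-clockwise from above. 0: bar points at the shackle along the lock's x (white tick on the case); only there, within 0.14 either way, does the lock open. Starts at 0.5 to 1.3, perhaps between notches; stops at -0.45 and 1.6. Spring notches every 0.3 rad (0, 0.3, 0.6 ...) click at about 0.05 Nm and pull it in from near by; it stays there when let go.
- dial_bar (a point): On the dial's axis, halfway up its aluminium grip bar, 41 mm above the lock's underside; turns with the dial. Bar: 34 mm long along this point's x (pointed end at +x), 12 mm wide along y, 22 mm high, its top 52 mm above the lock's underside. It stands on a black ribbed disc 43 mm across, disc top 30 mm above the lock's underside.
- dial_pointer (a point): Tip of the dial bar's pointed end, about 21 mm from the dial's axis, 35 mm above the lock's underside.
- shackle (a joint): How far the shackle is out, m: 0 locked (held, 1 to 2 mm of give), 0.026 end stop. When the dial reaches its opening notch a spring pops it out by about 0.006; from there pull it along the lock's x with 1 to 3 N. It stays where it is left.
- shackle_grip (a point): Midway between the shackle's straight legs, 12 mm above the lock's underside, 46 mm from the lock's centre when closed; moves with the shackle, axes as the lock's. Shackle: U of 8 mm round steel bar, 44 mm wide outside, 28 mm inside. The legs run straight 16 mm back to the case and 10 mm on, then the round end, outermost 32 mm from here. Beside the legs nothing stands on the bench.
- cradle: Fixed plywood cradle, about 82 x 80 mm: block 20 mm high with a rim 7 mm higher round the lock's case, stopping it from sliding; on the shackle side the rim is only a stop 24 mm wide, between and below the shackle's legs, reaching 46 mm from the centre. Origin on the bench under the centre of the pocket; x as the lock's.
- mat: Round cork handover mat lying fixed on the bench, 120 mm across, 4 mm thick. Origin: centre of its underside.
- tape_roll: Bystander, to be left alone: roll of paper tape lying flat, 68 mm across, 20 mm high. Origin at the centre of its underside.
- key_padlock: Bystander, to be left alone: small brass key padlock lying flat, 38 mm wide, 16 mm high, no dial: not the lock of this job. Origin at the centre of its underside.
- screwdriver: Bystander, to be left alone: black-handled screwdriver lying flat, 190 mm long. Origin at the centre of its underside.
- glue_bottle: Bystander, to be left alone: white glue bottle standing, 44 mm across, 130 mm high. Origin at the centre of its underside.
- led_lamp: Bystander, to be left alone: lamp shaped like a big LED: plywood box 90 x 90 x 45 mm, two rods, white dome, 222 mm high. Origin at the centre of its underside.
- bearing: Bystander, to be left alone: steel ring lying flat, 40 mm across, 12 mm high. Origin at the centre of its underside.
- offcut: Bystander, to be left alone: plywood offcut lying flat, 70 x 45 x 18 mm. Origin at the centre of its underside.

How it is judged:
By the outcome, as a careful person would: the job done as asked, in the order asked, and still so for the second after the job is handed in, while the arm keeps its last pose, push and grip.
It also fails if it takes over 64 s, if anything falls off the work surface, if the arm or the gripper's body presses on something with over 40 N, if the wrist force passes 120 N, or if a joint passes its speed limit or range.

## Working session

There is one attempt and no reset: what is moved stays moved. The work goes in short steps, Python scripts to look and compute and a tool call to move; the robot and the scene stay as the last step left them, time stands still between calls to the robot, and variables do not carry over. Pictures are saved under pics/ and viewed, and the job is handed in when it is done.

Besides the shell and the picture viewer there is one more tool, called after "Emit:" as a command line: name --pt "numbers of a row" for each row, then --argument value for the rest. move_arm: Moves the arm, as the interface text tells. Its arguments: {"type":"object","properties":{"commands":{"type":"array","items":{"type":"array","items":{"type":"number"}}},"force":{"type":"number"}},"required":["commands"]}

```bash
ls; mkdir -p pics; python3 - <<'E'
from workcell import arm, viewer
import cv2,numpy as np
print(arm.observe())
for n in("side","top"):
    p,d=viewer.capture(n); cv2.imwrite(f"pics/{n}0.png",p[:,:,::-1]); np.savez(f"{n}0.npz",p=p,d=d)
    i=viewer.camera_info(n); print(n,i)
E
```

```text
pics
{'t': 0.0, 'joint_positions': array([ 1.24548185,  0.61593986, -0.01265826,  1.42487874,  0.00812329,
        1.10338711, -0.04039374]), 'joint_vel': array([-0.00058021, -0.00010844, -0.00051597, -0.00024865,  0.0009375 ,
        0.00042564,  0.00079098]), 'joint_torque': array([-1.59312285e-04, -4.58938909e+01,  2.09047040e-01, -1.65743333e+01,
       -6.10597688e-02,  2.05938698e-02,  2.45313286e-04]), 'eef_pos': array([ 0.19112543, -0.62037674,  0.19187442]), 'orientation': array([-7.47602401e-04,  8.04517704e-01, -5.93927286e-01, -1.04062440e-03]), 'force': array([-1.40301516,  0.06363899, -0.2555691 ]), 'torque': array([-0.05480002, -0.05802998, -0.02467441]), 'gripper_width': 1.0007681243302986}
side {'fovy': 57.487387721135356, 'cx': 278.7559465574971, 'cy': 208.39706236991455, 'extrinsics': array([[-0.99859335, -0.05300759,  0.00123246,  0.53129944],
       [ 0.04146113, -0.76616248,  0.64130806, -0.03742668],
       [-0.03304992,  0.64045706,  0.76728252, -1.04514818],
       [ 0.        ,  0.        ,  0.        ,  1.        ]])}
top {'fovy': 49.550672650948044, 'cx': 279.5241533651759, 'cy': 207.06426048548403, 'extrinsics': array([[ 0.02308669, -0.9996871 ,  0.00962809,  0.02378199],
       [ 0.99648192,  0.02378664,  0.08036152, -0.5256453 ],
       [-0.08056539,  0.00773893,  0.99671928, -1.11327347],
       [ 0.        ,  0.        ,  0.        ,  1.        ]])}
```

View pics/side0.png

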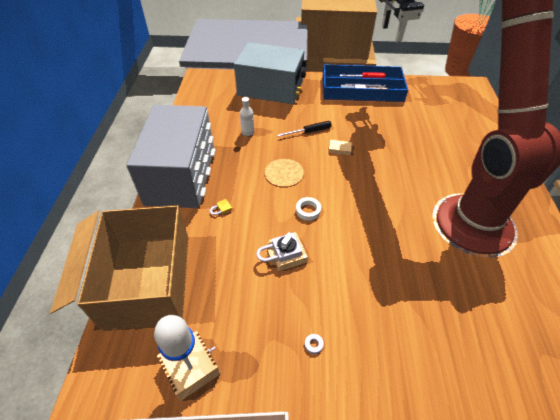

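View pics/top0.png

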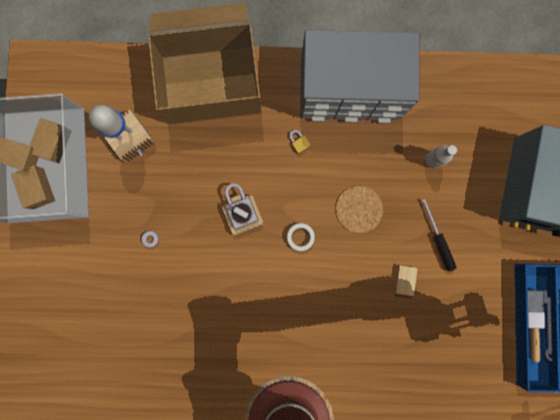

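The side view shows the lock at (285,248) with its shackle to the left, and the mat at (284,172). The top view shows the lock at (241,212) with its shackle up, the mat at (359,209) and the tape roll at (300,237). I'll zoom in on the lock.

```bash
cat > h.py <<'E'
import numpy as np,cv2
from workcell import arm, viewer
from scipy.spatial.transform import Rotation as R
def cam(n):
    i=viewer.camera_info(n);E=np.array(i['extrinsics']);f=210/np.tan(np.radians(i['fovy']/2));return f,i['cx'],i['cy'],E
def ray(n,u,v):
    f,cx,cy,E=cam(n);d=np.array([(u-cx)/f,-(v-cy)/f,-1.]);Rm=E[:3,:3]
    return -Rm.T@E[:3,3],Rm.T@d
def onz(n,u,v,z):
    o,d=ray(n,u,v);return o+d*(z-o[2])/d[2]
def dep(n,u,v,D):
    o,d=ray(n,u,v);return o+d*D
def proj(n,p):
    f,cx,cy,E=cam(n);c=E[:3,:3]@p+E[:3,3];return cx+f*c[0]/-c[2],cy-f*c[1]/-c[2]
def two(a,b):
    (o1,d1),(o2,d2)=ray("top",*a),ray("side",*b)
    d1/=np.linalg.norm(d1);d2/=np.linalg.norm(d2)
    s=np.linalg.lstsq(np.c_[d1,-d2],o2-o1,rcond=None)[0]
    p,q=o1+s[0]*d1,o2+s[1]*d2;return (p+q)/2,np.linalg.norm(p-q)
E
python3 - <<'E'
from h import *
T=np.load("top0.npz");S=np.load("side0.npz")
a=T['p'][172:242,200:282,::-1];b=S['p'][222:282,245:317,::-1]
A=cv2.resize(a,(656,560),interpolation=cv2.INTER_CUBIC);B=cv2.resize(b,(720,600),interpolation=cv2.INTER_CUBIC)
cv2.imwrite("pics/tz.png",A);cv2.imwrite("pics/sz.png",B)
for n,D,u,v in(("top",T['d'],241,212),("top",T['d'],359,209),("side",S['d'],284,172)):
    print(n,dep(n,u,v,D[v,u]))
print(onz("top",359.5,209.5,.004),onz("side",284,172.5,.004))
hsv=cv2.cvtColor(T['p'],cv2.COLOR_RGB2HSV)
print(hsv[209,359],hsv[209,330])
E
```

```text
top [0.50695641 0.12786951 0.07076756]
top [ 0.52619101 -0.16544093  0.00418575]
side [ 0.52468856 -0.16191921  0.00346644]
[ 0.52496558 -0.16675519  0.004     ] [ 0.52457596 -0.15923454  0.004     ]
[ 16 126 168] [ 15 152 154]
```

View pics/tz.png

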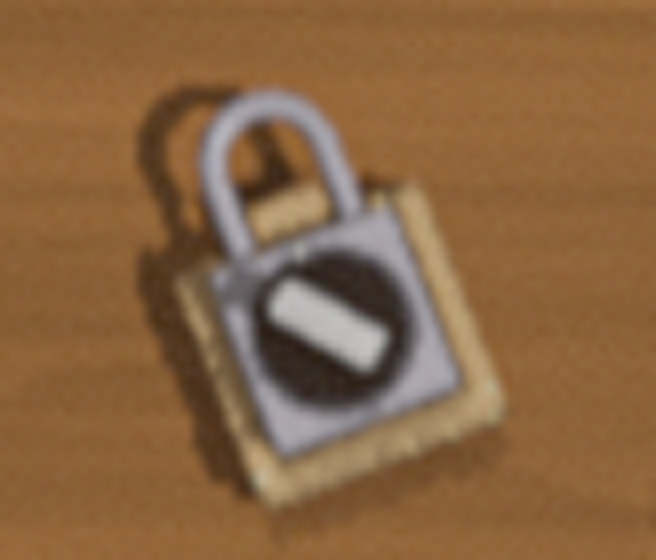

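View pics/sz.png

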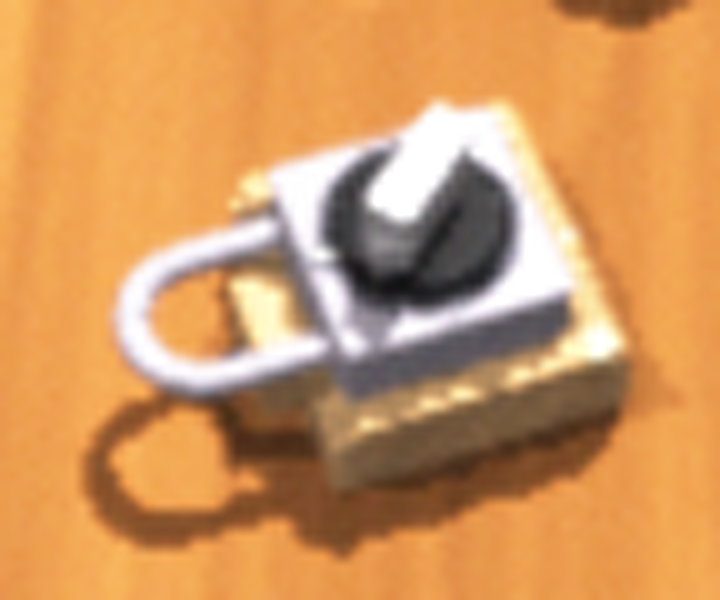

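```bash
python3 - <<'E'
from h import *
def o8(u,v): return (u+.5)/8-.5+200,(v+.5)/8-.5+172
c=[onz("top",*o8(*q),.044)[:2] for q in((215,275),(392,205),(465,388),(290,455))]
c=np.array(c);print(c,"ctr",c.mean(0)); 
print("sides",[np.linalg.norm(c[i]-c[i-3]) for i in range(4)])
xa=(c[0]+c[1]-c[2]-c[3]);print("lock yaw",np.degrees(np.arctan2(xa[1],xa[0])))
ya=(c[0]+c[3]-c[1]-c[2]);print("yaw from y",np.degrees(np.arctan2(ya[1],ya[0]))-90)
print("disc",onz("top",*o8(333,330),.050))
T=np.load("top0.npz");g=cv2.resize(T['p'][172:242,200:282],(656,560),interpolation=cv2.INTER_CUBIC)
h=cv2.cvtColor(g,cv2.COLOR_RGB2HSV)
m=np.zeros((560,656),np.uint8);cv2.circle(m,(333,330),70,255,-1)
bm=((h[:,:,2]>150)&(m>0)).astype(np.uint8)
n,l,s,ce=cv2.connectedComponentsWithStats(bm);k=1+s[1:,4].argmax()
r=cv2.minAreaRect(np.argwhere(l==k)[:,::-1].astype(np.float32));print(r)
b=np.array([onz("top",*o8(*q),.072)[:2] for q in cv2.boxPoints(r)]);print(b,b.mean(0))
for i in range(2):
  d=b[i+1]-b[i];print(np.linalg.norm(d),np.degrees(np.arctan2(d[1],d[0])))
# side
S=np.load("side0.npz")
def o10(u,v): return (u+.5)/10-.5+245,(v+.5)/10-.5+222
cs=np.array([onz("side",*o10(*q),.044)[:2] for q in((275,175),(500,108),(570,295),(355,355))]);print(cs,cs.mean(0))
xa=(cs[0]+cs[3]-cs[1]-cs[2]);print("yaw",np.degrees(np.arctan2(xa[1],xa[0])))
print("disc",onz("side",*o10(420,223),.050))
# mat
for n,I,w in(("top",T['p'],(330,385,180,240)),("side",S['p'],(258,312,155,192))):
  h=cv2.cvtColor(I,cv2.COLOR_RGB2HSV).astype(int);sub=I[w[2]:w[3],w[0]:w[1]].astype(int)
  print(n,I[w[2]+28 if n=='top' else 172,w[0]+28],I[w[2],w[0]])
o=arm.observe();q=o['orientation'];print(R.from_quat(q[[1,2,3,0]]).as_matrix().round(3))
E
```

```text
[[0.52275256 0.16586458]
 [0.54550094 0.11253796]
 [0.49006356 0.0887339 ]
 [0.46843887 0.14132461]] ctr [0.50668898 0.12711526]
sides [np.float64(0.05797600651673649), np.float64(0.06033189115824938), np.float64(0.05686307345189181), np.float64(0.059600229785185435)]
lock yaw 23.772918079977035
yaw from y 22.73079420637977
disc [0.50640361 0.12895062 0.05      ]
((327.13836669921875, 323.3563232421875), (115.201171875, 39.35481262207031), 29.167613983154297)
[[0.50970409 0.14694123]
 [0.5200796  0.1415658 ]
 [0.5040658  0.11120273]
 [0.49371336 0.11659752]] [0.50689071 0.12907682]
0.011685308268492555 -27.388134031294562
0.034327220020245325 -117.80763520129874
[[0.54262638 0.11706742]
 [0.48717202 0.09335963]
 [0.46866566 0.14879453]
 [0.52002721 0.16878608]] [0.50462281 0.13200192]
yaw 22.249908905995465
disc [0.50589279 0.13372512 0.05      ]
top [169 130  87] [145 101  59]
side [252 216 137] [243 167  84]
[[ 0.295 -0.956 -0.001]
 [-0.956 -0.295  0.002]
 [-0.002  0.    -1.   ]]
```

```bash
cat >> h.py <<'E'
def go(x,y,z,yaw):
    o=arm.observe();q=np.array(o['orientation']);M=R.from_quat(q[[1,2,3,0]])
    c,s=np.cos(np.radians(yaw)),np.sin(np.radians(yaw))
    T=R.from_matrix(np.array([[c,s,0],[s,-c,0],[0,0,-1.]]))
    r=np.degrees((M.inv()*T).as_rotvec());d=1000*M.inv().apply(np.array([x,y,z])-o['eef_pos'])
    mx=M.as_matrix()[:,0]
    print("t%.2f"%o['t'],"pos",np.round(o['eef_pos'],4),"yaw %.1f"%np.degrees(np.arctan2(mx[1],mx[0])),"F",np.round(o['force'],1),"Tq",np.round(o['torque'],2),"g%.3f"%o['gripper_width'])
    print("turn",np.round(r,1),"shift",np.round(d,1))
E
python3 -c "
from h import *
go(.45,-.25,.2,-50)"
```

```text
t0.10 pos [ 0.1912 -0.6205  0.192 ] yaw -72.9 F [ 0.3 -0.1  0.2] Tq [0.   0.05 0.02] g0.999
turn [ -0.    0.1 -22.9] shift [-277.8 -356.5   -7.4]
```

Emit:
move_arm --pt "0 0 -2 -24 -31 0 0" --pt "0 0 -4 -48 -62 0 0" --pt "0 0 -6 -72 -93 0 0" --pt "0 0 -9 -96 -124 -4 0" --pt "0 0 -11 -120 -155 -7 0" --force 10

```text
t: 0.52
eef_pos: [0.3044, -0.4582, 0.1989]
orientation: [-0.001, 0.858, -0.513, -0.001]
force: [0.9, -0.0, 0.4]
gripper_width: 0.999
```

```bash
python3 -c "
from h import *
go(.45,-.20,.2,-45)"
```

```text
t0.52 pos [ 0.3044 -0.4582  0.1989] yaw -61.8 F [ 0.9 -0.   0.4] Tq [-0.11 -0.07  0.01] g0.999
turn [ -0.    0.2 -16.8] shift [-158.6 -250.4   -0.5]
```

Emit:
move_arm --pt "0 0 -3 -22 -34 0 0" --pt "0 0 -6 -44 -69 0 0" --pt "0 0 -9 -66 -104 0 0" --pt "0 0 -13 -88 -139 0 0" --pt "0 0 -17 -109 -173 0 0"

```text
t: 0.93
eef_pos: [0.4057, -0.278, 0.1992]
orientation: [-0.001, 0.925, -0.379, -0.002]
force: [0.2, -0.8, -0.4]
gripper_width: 1.001
```

```bash
python3 -c "
from h import *
go(.506,.130,.14,-28)"
```

```text
t0.93 pos [ 0.4057 -0.278   0.1992] yaw -44.5 F [ 0.2 -0.8 -0.4] Tq [-0.04 -0.11 -0.04] g1.001
turn [ -0.1   0.2 -16.5] shift [-214.4 -361.    60.5]
```

Emit:
move_arm --pt "0 0 -2 -20 -34 0 0" --pt "0 0 -4 -40 -68 0 0" --pt "0 0 -6 -60 -102 0 0" --pt "0 0 -8 -81 -137 0 0" --pt "0 0 -10 -102 -172 0 0"

```text
t: 1.35
eef_pos: [0.4534, -0.0821, 0.1997]
orientation: [-0.001, 0.955, -0.296, -0.002]
force: [0.8, 0.0, 0.3]
gripper_width: 1.002
```

```bash
python3 -c "
from h import *
go(.506,.130,.14,-28)"
```

```text
t1.35 pos [ 0.4534 -0.0821  0.1997] yaw -34.5 F [0.8 0.  0.3] Tq [-0.09 -0.12  0.04] g1.002
turn [-0.1  0.2 -6.5] shift [ -76.4 -204.5   60.3]
```

Emit:
move_arm --pt "0 0 -1 -13 -35 6 0" --pt "0 0 -2 -26 -70 12 0" --pt "0 0 -4 -39 -105 18 0" --pt "0 0 -5 -52 -140 30 0" --pt "0 0 -6 -64 -172 40 0"

```text
t: 1.77
eef_pos: [0.4979, 0.0984, 0.1596]
orientation: [-0.002, 0.969, -0.245, -0.002]
force: [0.5, -0.3, 0.5]
gripper_width: 0.998
```

```bash
python3 -c "
from h import *
go(.506,.130,.14,-28)"
```

```text
t1.77 pos [0.4979 0.0984 0.1596] yaw -28.4 F [ 0.5 -0.3  0.5] Tq [ 0.01 -0.13 -0.03] g0.998
turn [-0.1  0.2 -0.4] shift [ -7.8 -31.6  19.7]
```

Emit:
move_arm --pt "0 0 0 -7 -29 18 0.3" --pt "0 0 0 -8 -32 30 0.4" --pt "0 0 0 -8 -32 45 0.5" --pt "0 0 0 -8 -32 60 0.5" --pt "0 0 0 -8 -32 60 0.5"

```text
t: 2.18
eef_pos: [0.5034, 0.1299, 0.0968]
orientation: [0.0, 0.97, -0.245, -0.005]
force: [-1.1, -0.8, -0.2]
gripper_width: 0.691
```

```bash
python3 - <<'E'
from h import *
go(.506,.130,.055,-28)
for n in("side","top"):
    p,d=viewer.capture(n); np.savez(f"{n}1.npz",p=p,d=d)
    u,v=map(int,proj(n,np.array([.506,.13,.08])));w=55
    c=p[v-w:v+w,u-w:u+w,::-1];cv2.imwrite(f"pics/{n}1.png",cv2.resize(c,(590,590),interpolation=cv2.INTER_CUBIC));print(n,u-w,v-w)
    e=arm.observe()['eef_pos'];print("tcp px",proj(n,e))
E
```

```text
t2.18 pos [0.5034 0.1299 0.0968] yaw -28.3 F [-1.1 -0.8 -0.2] Tq [-0.09 -0.01  0.04] g0.691
turn [ 0.2  0.5 -0.3] shift [ 2.6 -1.4 41.8]
side 231 180
tcp px (np.float64(287.5601538730283), np.float64(230.926517445305))
top 184 157
tcp px (np.float64(238.98258254095734), np.float64(211.73421023000805))
```

View pics/side1.png

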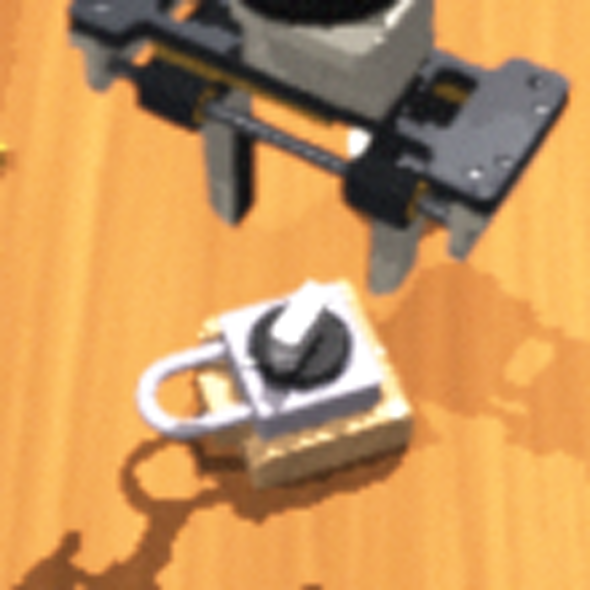

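View pics/top1.png

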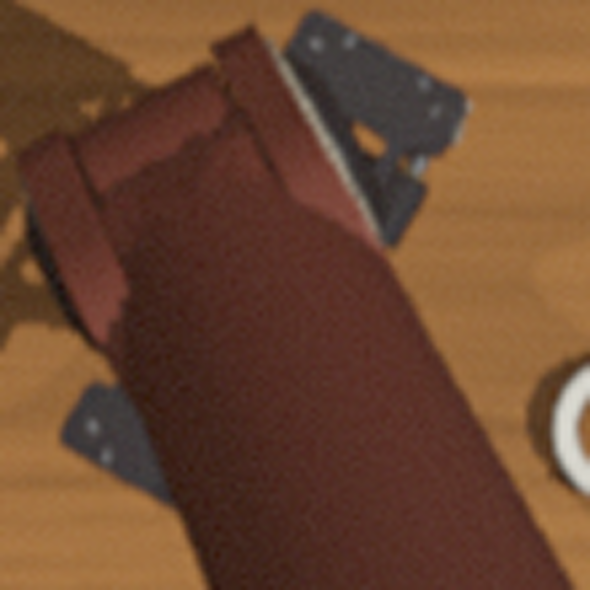

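```bash
python3 - <<'E'
from h import *
D=np.load("side1.npz")['d']
print("bar side",onz("side",287.5,237.4,.072), "tips mid on z.097",onz("side",288.8,227.7,.097))
for (a,b) in((275,219),(275,217),(274,215),(303,231),(303,228),(302,224),(287,237),(288,236)):
    print(a,b,dep("side",a,b,D[b,a]).round(4))
E
```

```text
bar side [0.50412079 0.12998499 0.072     ] tips mid on z.097 [0.50190054 0.11943744 0.097     ]
275 219 [0.5345 0.1205 0.1295]
275 217 [0.5346 0.1192 0.1353]
274 215 [0.5367 0.1208 0.1445]
303 231 [0.4698 0.1604 0.1415]
303 228 [0.4703 0.1581 0.1494]
302 224 [0.4732 0.1589 0.1646]
287 237 [0.5054 0.1281 0.071 ]
288 236 [0.5031 0.1263 0.0728]
```

```bash
python3 - <<'E'
from h import *
Z=np.load("side1.npz");D=Z['d'];P=Z['p']
for a,r in((275,range(212,226)),(303,range(224,238))):
  for b in r: print(a,b,P[b,a],dep("side",a,b,D[b,a]).round(3))
E
```

```text
275 212 [32 32 30] [0.534 0.12  0.154]
275 213 [36 38 36] [0.534 0.122 0.153]
275 214 [39 37 40] [0.534 0.121 0.148]
275 215 [38 36 36] [0.534 0.121 0.144]
275 216 [40 40 38] [0.534 0.122 0.143]
275 217 [42 41 39] [0.535 0.119 0.135]
275 218 [42 41 41] [0.534 0.122 0.135]
275 219 [41 40 37] [0.535 0.121 0.13 ]
275 220 [63 51 42] [0.534 0.123 0.129]
275 221 [132  87  55] [0.535 0.12  0.121]
275 222 [212 135  76] [ 0.541  0.028 -0.001]
275 223 [242 166  85] [ 0.541  0.031 -0.001]
275 224 [244 172  92] [ 0.54   0.034 -0.002]
275 225 [245 172  87] [ 0.54   0.038 -0.002]
303 224 [112 107 100] [0.471 0.159 0.164]
303 225 [112 105  96] [0.471 0.16  0.163]
303 226 [116 113 104] [0.471 0.16  0.159]
303 227 [118 113 103] [0.471 0.159 0.155]
303 228 [120 111 104] [0.47  0.158 0.149]
303 229 [134 126 117] [0.47  0.16  0.148]
303 230 [138 132 121] [0.47  0.159 0.143]
303 231 [138 131 118] [0.47  0.16  0.141]
303 232 [133 128 116] [0.47  0.161 0.139]
303 233 [140 130 118] [0.469 0.159 0.133]
303 234 [176 141 113] [0.469 0.16  0.129]
303 235 [240 168  91] [ 0.464  0.067 -0.003]
303 236 [242 166  84] [ 0.464  0.069 -0.004]
303 237 [240 165  86] [ 0.464  0.075 -0.   ]
```

Emit:
move_arm --pt "0 0 0 2 -1 0 0.75" --pt "0 0 0 2 -1 0 0.75" --pt "0 0 0 2 -1 0 0.75" --pt "0 0 0 2 -1 0 0.75"

```text
t: 2.62
eef_pos: [0.5082, 0.1302, 0.1001]
orientation: [-0.001, 0.969, -0.245, -0.002]
force: [-0.5, 1.1, 0.9]
gripper_width: 0.317
```

```bash
python3 - <<'E'
from h import *
go(.506,.130,.055,-28)
for n in("side",):
    p,d=viewer.capture(n); np.savez(f"{n}2.npz",p=p,d=d)
    u,v=map(int,proj(n,np.array([.506,.13,.08])));w=40
    c=p[v-w:v+w,u-w:u+w,::-1];cv2.imwrite(f"pics/{n}2.png",cv2.resize(c,(560,560),interpolation=cv2.INTER_CUBIC));print(n,u-w,v-w)
    e=arm.observe()['eef_pos'];print("tcp px",proj(n,e))
E
```

```text
t2.62 pos [0.5082 0.1302 0.1001] yaw -28.4 F [-0.5  1.1  0.9] Tq [-0.09 -0.07 -0.02] g0.317
turn [-0.1  0.2 -0.4] shift [-1.7  1.3 45.1]
side 246 195
tcp px (np.float64(286.04640130809815), np.float64(230.49121413608339))
```

View pics/side2.png

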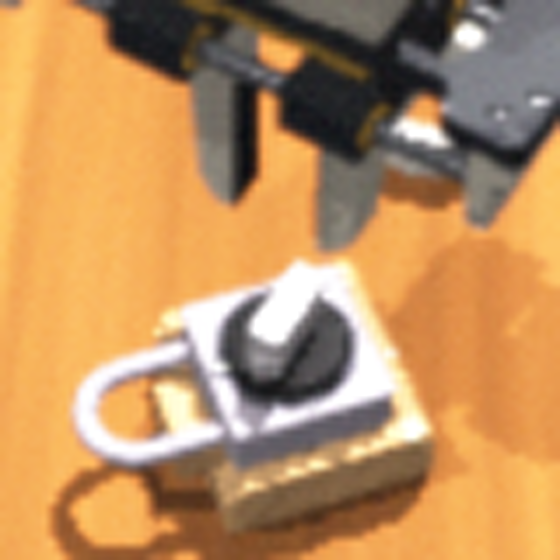

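Emit:
move_arm --pt "0 0 0 -2 1 12 0.72" --pt "0 0 0 -2 1 24 0.72" --pt "0 0 0 -2 1 36 0.72" --pt "0 0 0 -2 1 44 0.72" --pt "0 0 0 -2 1 44 0.72"

```text
t: 3.08
eef_pos: [0.5046, 0.13, 0.0546]
orientation: [-0.001, 0.969, -0.245, -0.003]
force: [-0.3, -0.5, -0.1]
gripper_width: 0.28
```

```bash
python3 - <<'E'
from h import *
go(.506,.130,.055,-28)
for n in("side",):
    p,d=viewer.capture(n); np.savez(f"{n}3.npz",p=p,d=d)
    u,v=map(int,proj(n,np.array([.506,.13,.08])));w=40
    c=p[v-w:v+w,u-w:u+w,::-1];cv2.imwrite(f"pics/{n}3.png",cv2.resize(c,(560,560),interpolation=cv2.INTER_CUBIC));print(n,u-w,v-w)
E
```

```text
t3.08 pos [0.5046 0.13   0.0546] yaw -28.4 F [-0.3 -0.5 -0.1] Tq [-0.03 -0.01 -0.03] g0.280
turn [ 0.   0.4 -0.4] shift [ 1.2 -0.7 -0.4]
side 246 195
```

View pics/side3.png

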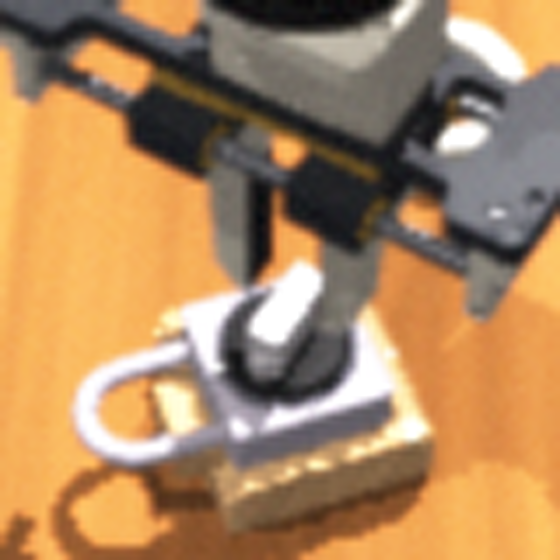

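```bash
python3 - <<'E'
from h import *
Z=np.load("side3.npz");D=Z['d'];P=Z['p']
for a,r in((279,range(228,238)),(281,range(230,240)),(296,range(232,246))):
  for b in r: print(a,b,P[b,a],dep("side",a,b,D[b,a]).round(3))
print(proj("side",np.array([.522,.1206,.055])),proj("side",np.array([.487,.139,.055])))
E
```

```text
279 228 [118 113 105] [0.525 0.132 0.111]
279 229 [135 129 119] [0.525 0.131 0.106]
279 230 [137 133 120] [0.525 0.131 0.102]
279 231 [139 134 123] [0.525 0.13  0.096]
279 232 [136 132 119] [0.525 0.132 0.095]
279 233 [138 132 119] [0.525 0.131 0.09 ]
279 234 [153 137 119] [0.525 0.13  0.085]
279 235 [196 151 119] [0.525 0.132 0.083]
279 236 [240 196 166] [ 0.527  0.074 -0.001]
279 237 [249 242 244] [0.526 0.109 0.043]
281 230 [71 68 64] [0.52  0.133 0.105]
281 231 [71 70 65] [0.52  0.134 0.102]
281 232 [67 68 64] [0.52  0.133 0.097]
281 233 [72 70 64] [0.52  0.13  0.088]
281 234 [74 68 65] [0.52  0.133 0.089]
281 235 [102  96  93] [0.52  0.133 0.085]
281 236 [159 151 159] [0.52  0.132 0.079]
281 237 [149 147 158] [0.521 0.108 0.042]
281 238 [88 88 91] [0.52  0.116 0.049]
281 239 [84 81 85] [0.52  0.119 0.048]
296 232 [116 109 102] [0.485 0.153 0.126]
296 233 [116 108  98] [0.485 0.153 0.122]
296 234 [118 110 101] [0.485 0.152 0.118]
296 235 [114 108 100] [0.485 0.151 0.113]
296 236 [118 114 102] [0.484 0.152 0.11 ]
296 237 [126 122 112] [0.484 0.154 0.108]
296 238 [126 117 108] [0.484 0.151 0.101]
296 239 [130 119 111] [0.484 0.153 0.099]
296 240 [149 138 124] [0.484 0.151 0.093]
296 241 [179 168 169] [0.483 0.119 0.042]
296 242 [161 157 169] [0.483 0.122 0.043]
296 243 [154 147 163] [0.483 0.126 0.044]
296 244 [141 140 150] [0.483 0.128 0.043]
296 245 [148 143 158] [0.483 0.131 0.043]
(np.float64(280.2618585810596), np.float64(238.00190792111374)) (np.float64(294.2701454714959), np.float64(244.8150260992252))
```

Emit:
move_arm --pt "0 0 0 1 0 -1 0.8" --pt "0 0 0 1 0 -1 0.85" --pt "0 0 0 1 0 -1 1" --pt "0 0 0 1 0 -1 1" --pt "0 0 0 1 0 -1 1" --force 8

```text
t: 3.55
eef_pos: [0.5064, 0.1299, 0.0568]
orientation: [-0.001, 0.969, -0.245, -0.002]
force: [0.6, -0.1, 0.1]
gripper_width: 0.014
```

```bash
python3 - <<'E'
from h import *
go(.506,.130,.055,-28)
for n in("side",):
    p,d=viewer.capture(n); np.savez(f"{n}4.npz",p=p,d=d)
    u,v=map(int,proj(n,np.array([.506,.13,.08])));w=40
    c=p[v-w:v+w,u-w:u+w,::-1];cv2.imwrite(f"pics/{n}4.png",cv2.resize(c,(560,560),interpolation=cv2.INTER_CUBIC));print(n,u-w,v-w)
go(.506,.130,.055,-28)
E
```

```text
t3.55 pos [0.5064 0.1299 0.0568] yaw -28.4 F [ 0.6 -0.1  0.1] Tq [-0.03 -0.07 -0.03] g0.014
turn [-0.1  0.3 -0.4] shift [-0.4  0.1  1.8]
side 246 195
t3.60 pos [0.5063 0.1299 0.0567] yaw -28.4 F [ 0.3  0.4 -0.5] Tq [-0.02 -0.02 -0.02] g0.007
turn [-0.1  0.3 -0.4] shift [-0.3 -0.   1.7]
```

View pics/side4.png

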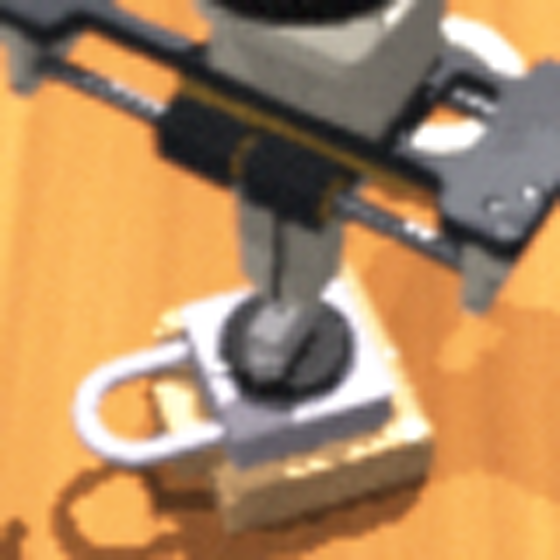

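Emit:
move_arm --pt "0 0 0 0 0 1 1" --pt "0 0 0 0 0 2 1" --pt "0 0 0 0 0 2 1"

```text
t: 3.85
eef_pos: [0.5061, 0.1298, 0.0545]
orientation: [-0.001, 0.969, -0.245, -0.002]
force: [-0.3, 0.1, -0.6]
gripper_width: 0.006
```

Emit:
move_arm --pt "0 0 0 0 0 1 1" --pt "0 0 0 0 0 2 1" --pt "0 0 0 0 0 2 1"

```text
t: 4.1
eef_pos: [0.5059, 0.1298, 0.0523]
orientation: [-0.001, 0.969, -0.245, -0.003]
force: [0.6, 0.2, 1.2]
gripper_width: 0.005
```

Emit:
move_arm --pt "0 0 0 0 0 1 1" --pt "0 0 0 0 0 2 1" --pt "0 0 0 0 0 2 1"

```text
t: 4.35
eef_pos: [0.5057, 0.1297, 0.05]
orientation: [-0.001, 0.969, -0.245, -0.003]
force: [-0.3, -0.5, -0.8]
gripper_width: 0.005
```

Emit:
move_arm --pt "0 0 0 0 0 1 1" --pt "0 0 0 0 0 2 1" --pt "0 0 0 0 0 2 1"

```text
t: 4.6
eef_pos: [0.5056, 0.1296, 0.0478]
orientation: [-0.001, 0.969, -0.245, -0.003]
force: [1.0, -0.4, -0.6]
gripper_width: 0.006
```

Emit:
move_arm --pt "0 0 0 0 0 1 1" --pt "0 0 0 0 0 2 1" --pt "0 0 0 0 0 2 1"

```text
t: 4.85
eef_pos: [0.5057, 0.1297, 0.0467]
orientation: [-0.001, 0.969, -0.245, -0.003]
force: [-1.8, -1.4, 6.8]
gripper_width: 0.006
```

```bash
python3 - <<'E'
from h import *
go(.506,.130,.055,-28)
for n in("side",):
    p,d=viewer.capture(n); np.savez(f"{n}5.npz",p=p,d=d)
    u,v=map(int,proj(n,np.array([.506,.13,.08])));w=40
    c=p[v-w:v+w,u-w:u+w,::-1];cv2.imwrite(f"pics/{n}5.png",cv2.resize(c,(560,560),interpolation=cv2.INTER_CUBIC));print(n,u-w,v-w)
go(.506,.130,.055,-28)
for b in range(226,244):print(b,p[b,286],dep("side",286,b,d[b,286]).round(3))
E
```

```text
t4.85 pos [0.5057 0.1297 0.0467] yaw -28.4 F [-1.8 -1.4  6.8] Tq [-0.24  0.26 -0.04] g0.006
turn [ 0.   0.3 -0.4] shift [ 0.  -0.4 -8.3]
side 246 195
t4.90 pos [0.5057 0.1297 0.0467] yaw -28.4 F [-1.9 -0.8  7.4] Tq [-0.21  0.29  0.  ] g0.004
turn [ 0.   0.3 -0.4] shift [ 0.  -0.4 -8.3]
226 [28 29 32] [0.508 0.172 0.172]
227 [24 29 31] [0.508 0.17  0.166]
228 [41 39 41] [0.508 0.17  0.162]
229 [66 64 59] [0.508 0.141 0.121]
230 [78 79 72] [0.508 0.14  0.115]
231 [84 80 76] [0.508 0.141 0.113]
232 [81 80 74] [0.508 0.141 0.108]
233 [77 74 69] [0.508 0.141 0.104]
234 [87 84 82] [0.508 0.138 0.097]
235 [83 79 75] [0.508 0.141 0.097]
236 [87 82 75] [0.508 0.139 0.091]
237 [97 92 84] [0.508 0.142 0.09 ]
238 [117 111 101] [0.508 0.14  0.084]
239 [120 114 107] [0.507 0.139 0.078]
240 [130 123 119] [0.507 0.142 0.077]
241 [157 152 150] [0.507 0.142 0.073]
242 [152 144 149] [0.507 0.143 0.071]
243 [132 126 130] [0.507 0.144 0.068]
```

View pics/side5.png

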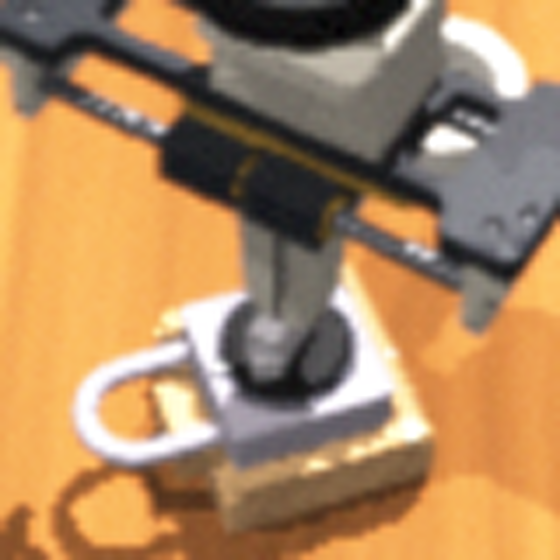

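The closed fingers touched the bar top (z 0.072) when the reported TCP was at z 0.047. The real tips are therefore about 25 mm above the reported TCP, and both the picture and the depth agree with that. I'll allow for it from here on.

Emit:
move_arm --pt "0 0 0 0 0 -12 0.9" --pt "0 0 0 0 0 -14 0.7" --pt "0 0 0 0 0 -14 0.6" --pt "0 0 0 0 0 -14 0.6" --pt "0 0 0 0 0 -14 0.6"

```text
t: 5.32
eef_pos: [0.5055, 0.1295, 0.0602]
orientation: [-0.0, 0.969, -0.245, -0.003]
force: [-0.4, -1.1, 0.8]
gripper_width: 0.312
```

```bash
python3 -c "
from h import *
go(.506,.130,.029,-28)"
```

```text
t5.32 pos [0.5055 0.1295 0.0602] yaw -28.4 F [-0.4 -1.1  0.8] Tq [-0.01 -0.05 -0.05] g0.312
turn [ 0.   0.3 -0.4] shift [ 0.4 -0.7 31.2]
```

Emit:
move_arm --pt "0 0 0 0 -1 8 0.6" --pt "0 0 0 0 -1 16 0.6" --pt "0 0 0 0 -1 24 0.6" --pt "0 0 0 0 -1 30 0.6" --pt "0 0 0 0 -1 31 0.7"

```text
t: 5.73
eef_pos: [0.5045, 0.13, 0.0274]
orientation: [0.001, 0.969, -0.245, -0.004]
force: [-0.0, -0.7, 0.5]
gripper_width: 0.364
```

Emit:
move_arm --pt "0 0 0 0 0 0 0.8" --pt "0 0 0 0 0 0 0.9" --pt "0 0 0 0 0 0 1" --pt "0 0 0 0 0 0 1" --force 8

```text
t: 6.07
eef_pos: [0.5054, 0.1296, 0.0276]
orientation: [0.0, 0.969, -0.245, -0.004]
force: [1.8, -0.3, -2.2]
gripper_width: 0.131
```

```bash
python3 -c "
from h import *
go(.506,.130,.029,-28)"
```

```text
t6.07 pos [0.5054 0.1296 0.0276] yaw -28.4 F [ 1.8 -0.3 -2.2] Tq [-0.2  -0.47  0.01] g0.131
turn [ 0.1  0.4 -0.4] shift [ 0.3 -0.6 -1.4]
```

Emit:
move_arm --pt "0 0 4 0 0 0 1" --pt "0 0 8 0 0 0 1" --pt "0 0 12 0 0 0 1" --pt "0 0 16 0 0 0 1" --pt "0 0 20 0 0 0 1" --force 15

```text
t: 6.48
eef_pos: [0.5056, 0.1298, 0.0277]
orientation: [0.001, 0.911, -0.412, -0.003]
force: [1.3, -0.5, -2.8]
gripper_width: 0.127
```

```bash
python3 -c "
from h import *
go(.506,.130,.029,-67)"
```

```text
t6.48 pos [0.5056 0.1298 0.0277] yaw -48.6 F [ 1.3 -0.5 -2.8] Tq [-0.   -0.23 -0.01] g0.127
turn [ 0.3  0.3 18.4] shift [ 0.1 -0.5 -1.3]
```

Emit:
move_arm --pt "0 0 4 0 0 0 1" --pt "0 0 8 0 0 0 1" --pt "0 0 12 0 0 0 1" --pt "0 0 16 0 0 0 1" --pt "0 0 19 0 0 0 1"

```text
t: 6.9
eef_pos: [0.5055, 0.1298, 0.0276]
orientation: [0.001, 0.83, -0.558, -0.003]
force: [0.9, -1.1, -2.3]
gripper_width: 0.128
```

```bash
python3 - <<'E'
from h import *
go(.506,.130,.029,-67)
for n in("side",):
    p,d=viewer.capture(n); np.savez(f"{n}6.npz",p=p,d=d)
    u,v=map(int,proj(n,np.array([.506,.13,.08])));w=40
    c=p[v-w:v+w,u-w:u+w,::-1];cv2.imwrite(f"pics/{n}6.png",cv2.resize(c,(560,560),interpolation=cv2.INTER_CUBIC));print(n,u-w,v-w)
E
```

```text
t6.90 pos [0.5055 0.1298 0.0276] yaw -67.8 F [ 0.9 -1.1 -2.3] Tq [-0.05 -0.22  0.01] g0.128
turn [ 0.3  0.2 -0.8] shift [-0.  -0.5 -1.4]
side 246 195
```

View pics/side6.png

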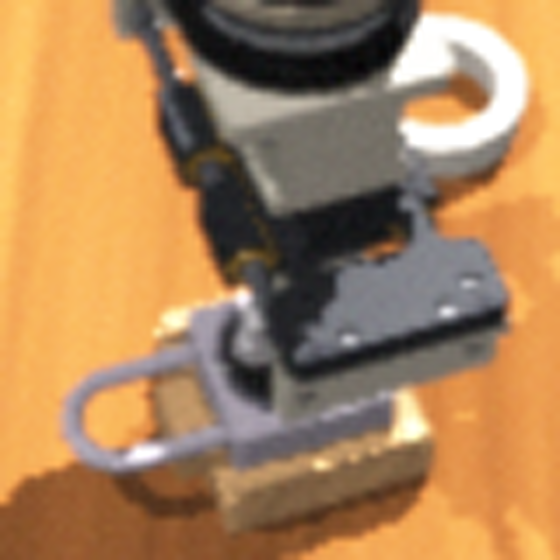

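Emit:
move_arm --pt "0 0 0 0 0 0 0.75" --pt "0 0 0 0 0 0 0.6" --pt "0 0 0 0 0 -20 0.5" --pt "0 0 0 0 0 -50 0.4" --pt "0 0 0 0 0 -80 0.3"

```text
t: 7.37
eef_pos: [0.5051, 0.1296, 0.1081]
orientation: [0.002, 0.83, -0.558, -0.004]
force: [0.5, 0.1, 0.1]
gripper_width: 0.437
```

```bash
python3 - <<'E'
from h import *
go(.506,.130,.029,-67)
for n in("side",):
    p,d=viewer.capture(n); np.savez(f"{n}7.npz",p=p,d=d)
    u,v=map(int,proj(n,np.array([.506,.13,.08])));w=40
    c=p[v-w:v+w,u-w:u+w,::-1];cv2.imwrite(f"pics/{n}7.png",cv2.resize(c,(560,560),interpolation=cv2.INTER_CUBIC));print(n,u-w,v-w)
E
```

```text
t7.37 pos [0.5051 0.1296 0.1081] yaw -67.8 F [0.5 0.1 0.1] Tq [-0.02 -0.06  0.04] g0.437
turn [ 0.5  0.3 -0.8] shift [ 0.3 -1.6 79.1]
side 246 195
```

View pics/side7.png

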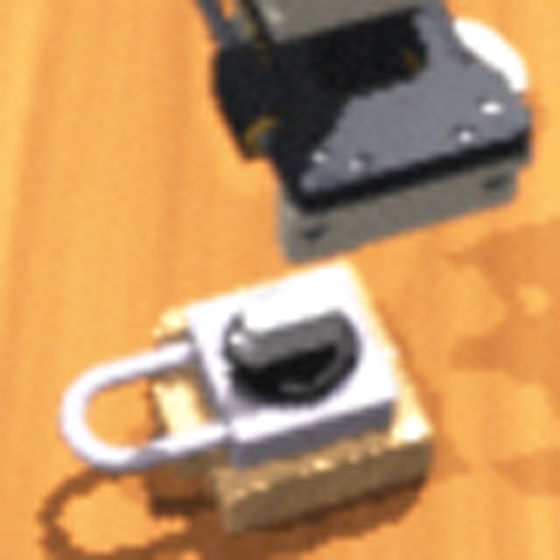

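```bash
python3 - <<'E'
from h import *
go(.5553,.1507,-.005,-67)
S=np.load("side7.npz")
def o7(u,v): return (u+.5)/7-.5+246,(v+.5)/7-.5+195
cs=np.array([onz("side",*o7(*q),.044)[:2] for q in((190,305),(350,262),(398,392),(235,430))]);print(cs,cs.mean(0))
print("shackle outer centre",onz("side",*o7(75,418),.032), "expected", .5065+.084*.92,.13+.084*.39)
E
```

```text
t7.42 pos [0.5098 0.131  0.1143] yaw -67.8 F [0.2 0.3 3.1] Tq [ 0.02 -0.1   0.04] g0.479
turn [-0.3  0.2 -0.8] shift [ -0.7 -49.  119.6]
[[0.5411477  0.11421641]
 [0.4846213  0.09212391]
 [0.46654955 0.14728882]
 [0.52236095 0.16592729]] [0.50366987 0.12988911]
shackle outer centre [0.57901629 0.15626021 0.032     ] expected 0.58378 0.16276000000000002
```

Emit:
move_arm --pt "0 0 0 -1 -25 0 0.2" --pt "0 0 -1 -1 -49 10 0.2" --pt "0 0 -1 -1 -49 40 0.2" --pt "0 0 -1 -1 -49 75 0.2" --pt "0 0 -1 -1 -49 95 0.2"

```text
t: 7.83
eef_pos: [0.5538, 0.1507, 0.017]
orientation: [-0.002, 0.835, -0.55, -0.001]
force: [-0.6, -0.3, -0.6]
gripper_width: 0.793
```

```bash
python3 - <<'E'
from h import *
for n in("side",):
    p,d=viewer.capture(n); np.savez(f"{n}8.npz",p=p,d=d)
    u,v=map(int,proj(n,np.array([.52,.13,.08])));w=45
    c=p[v-w:v+w,u-w:u+w,::-1];cv2.imwrite(f"pics/{n}8.png",cv2.resize(c,(585,585),interpolation=cv2.INTER_CUBIC));print(n,u-w,v-w)
go(.5553,.1507,-.005,-67)
E
```

```text
side 235 190
t7.88 pos [0.5511 0.1499 0.0139] yaw -66.7 F [-0.9 -0.2 -1.6] Tq [-0.02  0.08 -0.02] g0.797
turn [0.3 0.3 0.3] shift [ 1.  -4.3 18.9]
```

View pics/side8.png

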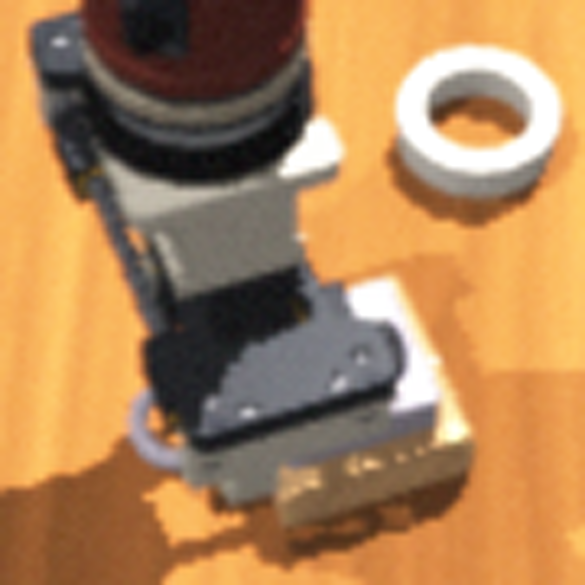

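Emit:
move_arm --pt "0 0 0 1 -4 6 0.2" --pt "0 0 0 1 -4 12 0.2" --pt "0 0 0 1 -4 17 0.2" --pt "0 0 0 1 -4 19 0.2"

```text
t: 8.22
eef_pos: [0.5556, 0.1507, -0.0048]
orientation: [0.0, 0.835, -0.55, -0.003]
force: [-0.0, -0.1, 0.2]
gripper_width: 0.803
```

Emit:
move_arm --pt "0 0 0 0 0 0 0.4" --pt "0 0 0 0 0 0 0.6" --pt "0 0 0 0 0 0 0.7" --pt "0 0 0 0 0 0 0.7" --force 20

```text
t: 8.55
eef_pos: [0.5561, 0.1508, -0.0041]
orientation: [-0.0, 0.835, -0.55, -0.002]
force: [0.2, 0.4, 0.0]
gripper_width: 0.563
```

```bash
python3 -c "
from h import *
go(.5553,.1507,-.005,-67)"
```

```text
t8.55 pos [ 0.5561  0.1508 -0.0041] yaw -66.7 F [0.2 0.4 0. ] Tq [ 0.03 -0.03  0.01] g0.563
turn [0.1 0.2 0.3] shift [-0.2  0.8  0.9]
```

Emit:
move_arm --pt "0 0 0 0 0 0 0.8" --pt "0 0 0 0 0 0 0.8" --pt "0 0 0 0 0 0 0.8"

```text
t: 8.8
eef_pos: [0.5564, 0.1509, -0.0037]
orientation: [-0.001, 0.835, -0.55, -0.002]
force: [0.7, -0.2, 2.1]
gripper_width: 0.467
```

```bash
python3 -c "
from h import *
go(.5553,.1507,-.005,-67)"
```

```text
t8.80 pos [ 0.5564  0.1509 -0.0037] yaw -66.7 F [ 0.7 -0.2  2.1] Tq [ 0.02  0.01 -0.02] g0.467
turn [0.1 0.2 0.3] shift [-0.2  1.1  1.3]
```

Emit:
move_arm --pt "0 0 0 0 -3 0 0.8" --pt "0 0 0 0 -6 0 0.8" --pt "0 0 0 0 -9 0 0.8" --pt "0 0 0 0 -13 0 0.8" --pt "0 0 0 0 -16 0 0.8"

```text
t: 9.22
eef_pos: [0.5709, 0.1569, -0.0039]
orientation: [0.0, 0.835, -0.55, -0.002]
force: [-1.6, -1.0, 3.1]
gripper_width: 0.459
```

```bash
python3 -c "
from h import *
go(.5553,.1507,-.005,-67)"
```

```text
t9.22 pos [ 0.5709  0.1569 -0.0039] yaw -66.7 F [-1.6 -1.   3.1] Tq [-0.31  0.45  0.06] g0.459
turn [0.2 0.2 0.3] shift [-0.5 16.7  1.2]
```

Pull force is about 2 N, so the shackle is sliding. I'll continue in small steps until it meets the stop.

Emit:
move_arm --pt "0 0 0 0 -2 0 0.8" --pt "0 0 0 0 -3 0 0.8" --pt "0 0 0 0 -3 0 0.8"

```text
t: 9.47
eef_pos: [0.5733, 0.1579, -0.0041]
orientation: [0.001, 0.835, -0.55, -0.003]
force: [-2.4, -1.4, 2.8]
gripper_width: 0.462
```

Emit:
move_arm --pt "0 0 0 0 -2 0 0.8" --pt "0 0 0 0 -3 0 0.8" --pt "0 0 0 0 -3 0 0.8"

```text
t: 9.72
eef_pos: [0.5748, 0.1586, -0.0045]
orientation: [0.002, 0.835, -0.55, -0.004]
force: [-3.9, -1.1, 1.5]
gripper_width: 0.47
```

```bash
python3 -c "
from h import *
go(.5553,.1507,-.005,-67)"
```

```text
t9.72 pos [ 0.5748  0.1586 -0.0045] yaw -66.7 F [-3.9 -1.1  1.5] Tq [-0.44  0.91  0.05] g0.470
turn [0.4 0.2 0.3] shift [-0.5 21.   0.6]
```

Emit:
move_arm --pt "0 0 0 0 -2 0 0.8" --pt "0 0 0 0 -4 0 0.8" --pt "0 0 0 0 -4 0 0.8"

```text
t: 9.97
eef_pos: [0.5764, 0.1593, -0.0052]
orientation: [0.004, 0.835, -0.55, -0.005]
force: [-5.0, -3.1, 3.2]
gripper_width: 0.464
```

```bash
python3 -c "
from h import *
go(.5553,.1507,-.005,-67)"
```

```text
t9.97 pos [ 0.5764  0.1593 -0.0052] yaw -66.7 F [-5.  -3.1  3.2] Tq [-0.52  1.4   0.01] g0.464
turn [0.7 0.2 0.3] shift [-0.4 22.8  0.1]
```

Emit:
move_arm --pt "0 0 0 0 -3 0 0.8" --pt "0 0 0 0 -6 0 0.8" --pt "0 0 0 0 -6 0 0.8" --pt "0 0 0 0 -6 0 0.8"

```text
t: 10.3
eef_pos: [0.5763, 0.1593, -0.0066]
orientation: [0.009, 0.835, -0.55, -0.009]
force: [-9.5, -4.3, 3.9]
gripper_width: 0.466
```

```bash
python3 - <<'E'
from h import *
go(.5553,.1507,-.005,-67)
for n in("side",):
    p,d=viewer.capture(n); np.savez(f"{n}9.npz",p=p,d=d)
    u,v=map(int,proj(n,np.array([.52,.13,.08])));w=45
    c=p[v-w:v+w,u-w:u+w,::-1];cv2.imwrite(f"pics/{n}9.png",cv2.resize(c,(585,585),interpolation=cv2.INTER_CUBIC));print(n,u-w,v-w)
E
```

```text
t10.30 pos [ 0.5763  0.1593 -0.0066] yaw -66.8 F [-9.5 -4.3  3.9] Tq [-0.91  2.33  0.04] g0.466
turn [1.4 0.2 0.2] shift [-0.4 22.7 -1. ]
side 235 190
```

View pics/side9.png

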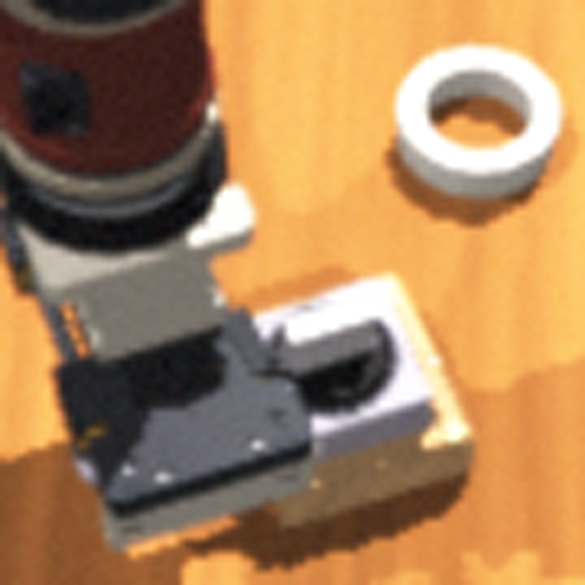

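Emit:
move_arm --pt "0 0 0 0 0 0 0.5" --pt "0.7 0 0 0 0 0 0.2" --pt "1.4 0 0 0 0 0 0.2" --pt "1.4 0 0 0 0 -15 0.2" --pt "1.4 0 0 0 0 -50 0.2"

```text
t: 10.77
eef_pos: [0.5752, 0.1592, 0.0402]
orientation: [0.001, 0.835, -0.55, -0.004]
force: [-0.2, 1.1, -0.0]
gripper_width: 0.741
```

Emit:
move_arm --pt "0 0 0 0 0 -30 0.1" --pt "0 0 0 0 20 -50 0.05" --pt "0 0 0 0 20 -50 0.05"

```text
t: 11.02
eef_pos: [0.5594, 0.1516, 0.0951]
orientation: [-0.002, 0.835, -0.55, -0.001]
force: [-0.0, -0.4, 0.5]
gripper_width: 0.934
```

```bash
python3 - <<'E'
from h import *
go(.511,.132,.005,-67)
for n in("side",):
    p,d=viewer.capture(n); np.savez(f"{n}10.npz",p=p,d=d)
    u,v=map(int,proj(n,np.array([.52,.13,.08])));w=45
    c=p[v-w:v+w,u-w:u+w,::-1];cv2.imwrite(f"pics/{n}10.png",cv2.resize(c,(585,585),interpolation=cv2.INTER_CUBIC));print(n,u-w,v-w)
E
```

```text
t11.02 pos [0.5594 0.1516 0.0951] yaw -66.8 F [-0.  -0.4  0.5] Tq [-0.02 -0.   -0.05] g0.934
turn [-0.2  0.2  0.2] shift [-0.7 52.5 90. ]
side 235 190
```

View pics/side10.png

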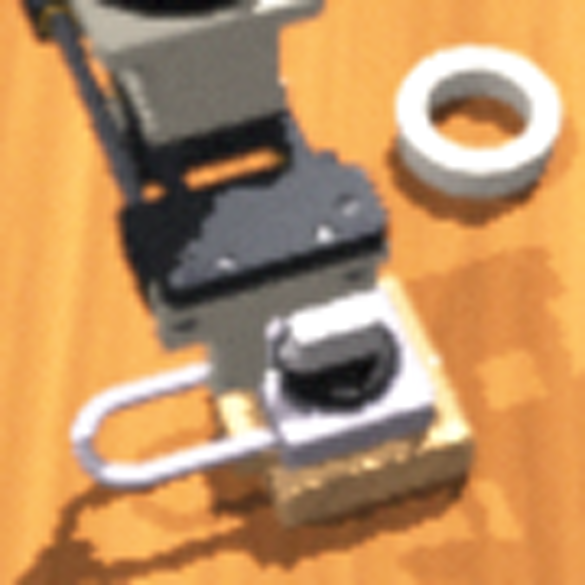

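Emit:
move_arm --pt "0 0 0 -1 26 0 0" --pt "0 0 0 -1 52 8 0" --pt "0 0 0 -1 52 30 0" --pt "0 0 0 -1 52 55 0" --pt "0 0 0 -1 52 70 0"

```text
t: 11.48
eef_pos: [0.5106, 0.1325, 0.0207]
orientation: [-0.002, 0.835, -0.55, -0.002]
force: [0.7, 0.4, 0.1]
gripper_width: 1.0
```

```bash
python3 -c "
from h import *
go(.5105,.132,.005,-67)"
```

```text
t11.48 pos [0.5106 0.1325 0.0207] yaw -66.8 F [0.7 0.4 0.1] Tq [-0.05  0.03  0.02] g1.000
turn [-0.   0.3  0.2] shift [ 0.5  0.3 15.7]
```

Emit:
move_arm --pt "0 0.3 0 0 0 8 0" --pt "0 0.3 0 0 0 14 0" --pt "0 0.3 0 0 0 16 0.1" --pt "0 0.3 0 0 0 16 0.2" --pt "0 0.3 0 0 0 16 0.3" --force 25

```text
t: 11.9
eef_pos: [0.5114, 0.1329, 0.0052]
orientation: [-0.001, 0.835, -0.55, 0.001]
force: [-0.1, -0.1, -0.0]
gripper_width: 0.836
```

Emit:
move_arm --pt "0 0 0 0 0 0 0.4" --pt "0 0 0 0 0 0 0.6" --pt "0 0 0 0 0 0 0.6" --pt "0 0 0 0 0 0 0.6"

```text
t: 12.23
eef_pos: [0.5124, 0.1328, 0.0059]
orientation: [-0.002, 0.835, -0.55, 0.002]
force: [0.5, 0.0, 3.0]
gripper_width: 0.649
```

```bash
python3 - <<'E'
from h import *
go(.5105,.132,.005,-67)
for n in("side",):
    p,d=viewer.capture(n); np.savez(f"{n}11.npz",p=p,d=d)
    u,v=map(int,proj(n,np.array([.52,.13,.08])));w=45
    c=p[v-w:v+w,u-w:u+w,::-1];cv2.imwrite(f"pics/{n}11.png",cv2.resize(c,(585,585),interpolation=cv2.INTER_CUBIC));print(n,u-w,v-w)
E
```

```text
t12.23 pos [0.5124 0.1328 0.0059] yaw -66.8 F [0.5 0.  3. ] Tq [-0.16 -0.11  0.05] g0.649
turn [-0.2 -0.   0.2] shift [0.  2.  0.9]
side 235 190
```

View pics/side11.png

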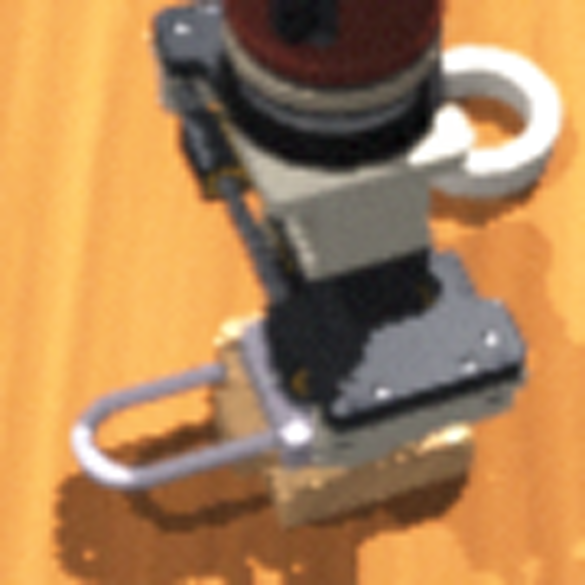

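Emit:
move_arm --pt "0 0 0 0 0 0 0.8" --pt "0 0 0 0 0 0 0.8" --pt "0 0 0 0 0 -8 0.8" --pt "0 0 0 0 0 -20 0.8" --pt "0 0 0 0 0 -35 0.8" --force 50

```text
t: 12.7
eef_pos: [0.5098, 0.1323, 0.04]
orientation: [0.001, 0.835, -0.55, -0.0]
force: [0.3, -0.4, -5.3]
gripper_width: 0.639
```

```bash
python3 - <<'E'
from h import *
go(.5105,.132,.185,-67)
for n in("side",):
    p,d=viewer.capture(n); np.savez(f"{n}12.npz",p=p,d=d)
    u,v=map(int,proj(n,np.array([.52,.13,.08])));w=45
    c=p[v-w:v+w,u-w:u+w,::-1];cv2.imwrite(f"pics/{n}12.png",cv2.resize(c,(585,585),interpolation=cv2.INTER_CUBIC));print(n,u-w,v-w)
E
```

```text
t12.70 pos [0.5098 0.1323 0.04  ] yaw -66.7 F [ 0.3 -0.4 -5.3] Tq [-0.02 -0.03 -0.01] g0.639
turn [0.1 0.  0.3] shift [   0.5   -0.3 -145. ]
side 235 190
```

View pics/side12.png

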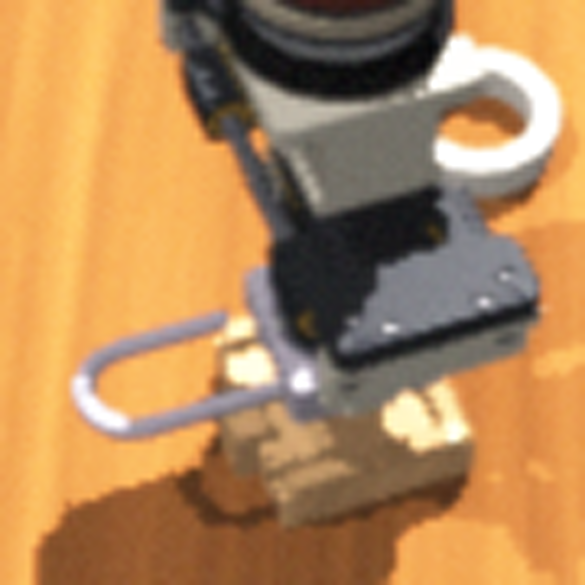

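Emit:
move_arm --pt "0 0 0 0 0 -20 0.8" --pt "0 0 0 0 0 -45 0.8" --pt "0 0 0 0 0 -70 0.8" --pt "0 0 0 0 0 -95 0.8" --pt "0 0 0 0 0 -120 0.8"

```text
t: 13.17
eef_pos: [0.51, 0.1325, 0.1633]
orientation: [-0.001, 0.835, -0.55, 0.001]
force: [0.2, 0.1, -5.6]
gripper_width: 0.638
```

```bash
python3 -c "
from h import *
go(.5296,-.161,.186,-67)"
```

```text
t13.17 pos [0.51   0.1325 0.1633] yaw -66.7 F [ 0.2  0.1 -5.6] Tq [-0.04 -0.04  0.01] g0.638
turn [-0.1 -0.   0.3] shift [277.4  97.8 -22.9]
```

Emit:
move_arm --pt "0 0 0 15 5 -5 0.8" --pt "0 0 0 38 13 -10 0.8" --pt "0 0 0 65 23 -15 0.8" --pt "0 0 0 92 32 -20 0.8" --pt "0 0 0 119 42 -23 0.8"

```text
t: 13.58
eef_pos: [0.5171, 0.0057, 0.1858]
orientation: [-0.0, 0.835, -0.55, -0.0]
force: [0.1, 0.9, -4.9]
gripper_width: 0.641
```

```bash
python3 -c "
from h import *
go(.5296,-.161,.186,-67)"
```

```text
t13.58 pos [0.5171 0.0057 0.1858] yaw -66.7 F [ 0.1  0.9 -4.9] Tq [-0.06 -0.11  0.04] g0.641
turn [-0.   0.1  0.3] shift [158.   54.5  -0.4]
```

Emit:
move_arm --pt "0 0 0 28 10 0 0.8" --pt "0 0 0 56 20 0 0.8" --pt "0 0 0 84 30 0 0.8" --pt "0 0 0 112 39 0 0.8" --pt "0 0 0 136 47 0 0.8"

```text
t: 14.0
eef_pos: [0.5261, -0.14, 0.1845]
orientation: [0.001, 0.835, -0.55, -0.002]
force: [-0.8, 0.4, -5.3]
gripper_width: 0.636
```

```bash
python3 -c "
from h import *
go(.5296,-.161,.186,-67)"
```

```text
t14.00 pos [ 0.5261 -0.14    0.1845] yaw -66.8 F [-0.8  0.4 -5.3] Tq [-0.03 -0.03 -0.02] g0.636
turn [0.2 0.1 0.2] shift [20.7  5.1 -1.5]
```

Emit:
move_arm --pt "0.1 0 0 8 2 -1 0.8" --pt "0.2 0 0 16 4 -1 0.8" --pt "0.2 0 0 20 5 -1 0.8" --pt "0.2 0 0 21 5 -1 0.8" --pt "0.2 0 0 21 5 -1 0.8"

```text
t: 14.42
eef_pos: [0.5299, -0.1594, 0.1852]
orientation: [-0.001, 0.836, -0.549, -0.001]
force: [-0.6, 0.6, -4.5]
gripper_width: 0.641
```

```bash
python3 - <<'E'
from h import *
go(.5296,-.161,.186,-67)
for n in("side","top"):
    p,d=viewer.capture(n); np.savez(f"{n}13.npz",p=p,d=d)
    u,v=map(int,proj(n,np.array([.53,-.16,.18])));w=60
    c=p[v-w:v+w,u-w:u+w,::-1];cv2.imwrite(f"pics/{n}13.png",cv2.resize(c,(590,590),interpolation=cv2.INTER_CUBIC));print(n,u-w,v-w)
E
```

```text
t14.42 pos [ 0.5299 -0.1594  0.1852] yaw -66.7 F [-0.6  0.6 -4.5] Tq [ 0.03 -0.02  0.01] g0.641
turn [-0.   0.2  0.3] shift [ 1.3  0.9 -0.8]
side 222 65
top 311 140
```

View pics/side13.png

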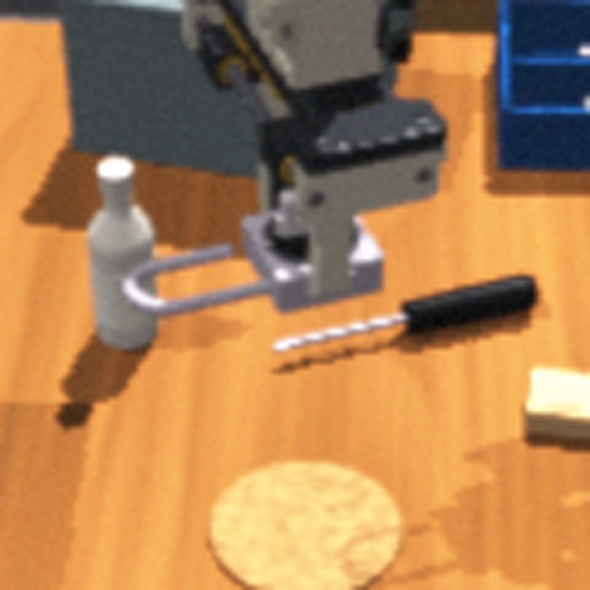

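View pics/top13.png

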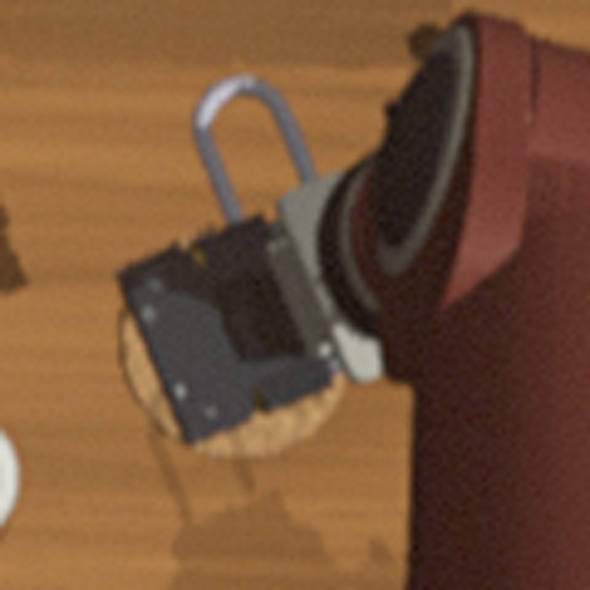

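```bash
python3 - <<'E'
from h import *
k=590/120
S=np.load("side13.npz")['d'];Pm=np.load("side0.npz")['p'];T0=np.load("top0.npz")['p']
def s(u,v): return (222+(u+.5)/k-.5,65+(v+.5)/k-.5)
def t(u,v): return (311+(u+.5)/k-.5,140+(v+.5)/k-.5)
print("shackle end two-view",two(t(232,93),s(138,290)))
D=lambda u,v:dep("side",*s(u,v),S[int(round(s(u,v)[1])),int(round(s(u,v)[0]))]).round(4)
for q in((145,301),(140,275),(200,301),(200,254),(262,245),(265,270),(290,290),(293,300),(370,265),(368,258)):print(q,D(*q))
# mat centre by colour ellipse fit
for n,P,w in(("top",T0,(325,175,70,70)),("side",Pm,(255,150,60,45))):
    x,y,a,b=w;g=cv2.cvtColor(P[y:y+b,x:x+a],cv2.COLOR_RGB2LAB)
    g=cv2.resize(g,None,fx=4,fy=4,interpolation=cv2.INTER_CUBIC);L=cv2.GaussianBlur(g[:,:,0],(0,0),3)
    _,m=cv2.threshold(L,0,255,cv2.THRESH_OTSU);m=cv2.morphologyEx(m,cv2.MORPH_OPEN,np.ones((15,15)))
    c=max(cv2.findContours(m,0,1)[0],key=cv2.contourArea);e=cv2.fitEllipse(cv2.convexHull(c))
    u,v=(e[0][0]+.5)/4-.5+x,(e[0][1]+.5)/4-.5+y
    print(n,e[1],u,v,onz(n,u,v,.004))
E
```

```text
shackle end two-view (array([ 0.61467841, -0.12410658,  0.21036186]), np.float64(0.0019410735007540803))
(145, 301) [ 0.6081 -0.108   0.2158]
(140, 275) [ 0.6136 -0.1341  0.2122]
(200, 301) [ 0.5805 -0.1153  0.2114]
(200, 254) [ 0.5835 -0.1533  0.2126]
(262, 245) [ 0.5502 -0.1479  0.2236]
(265, 270) [ 0.5479 -0.1358  0.2168]
(290, 290) [ 0.5342 -0.1247  0.2131]
(293, 300) [ 0.5326 -0.1233  0.2078]
(370, 265) [ 0.4932 -0.1389  0.22  ]
(368, 258) [ 0.4944 -0.1431  0.2212]
top (183.33563232421875, 187.23220825195312) 359.4702568054199 208.89862442016602 [ 0.5264921  -0.16666605  0.004     ]
side (106.77576446533203, 154.18609619140625) 283.63156509399414 171.6516513824463 [ 0.52585547 -0.16281669  0.004     ]
```

Emit:
move_arm --pt "0 0 0 2 0 -1 0.8" --pt "0 0 0 3 0 -1 0.8" --pt "0 0 0 3 0 -1 0.8" --pt "0 0 0 3 0 -1 0.8" --pt "0 0 0 3 0 -1 0.8"

```text
t: 14.93
eef_pos: [0.5311, -0.1618, 0.1864]
orientation: [-0.001, 0.836, -0.549, -0.001]
force: [0.5, 0.4, -5.6]
gripper_width: 0.636
```

```bash
python3 - <<'E'
from h import *
go(.5303,-.1620,.186,-67)
for n in("side","top"):
    p,d=viewer.capture(n); cv2.imwrite(f"pics/{n}14.png",p[:,:,::-1])
go(.5303,-.1620,.186,-67);print(np.abs(arm.observe()['joint_vel']).max())
E
```

```text
t14.93 pos [ 0.5311 -0.1618  0.1864] yaw -66.6 F [ 0.5  0.4 -5.6] Tq [-0.03  0.02  0.04] g0.636
turn [-0.   0.2  0.4] shift [-0.2  0.8  0.4]
t15.03 pos [ 0.5311 -0.1619  0.1863] yaw -66.6 F [ 0.  -0.  -4.8] Tq [ 0.02  0.05 -0.02] g0.637
turn [-0.   0.2  0.4] shift [-0.2  0.8  0.3]
0.003060629384140565
```

View pics/side14.png

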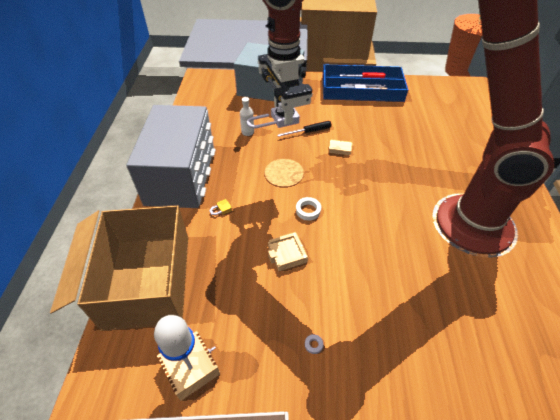

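The open lock is held at (284,115), the cradle at (288,252) is empty, and every bystander is where it was. The arm is still, so I'm handing in.

```bash
python3 -c "
from workcell import arm
print(arm.sign_off())"
```

```text
the job is handed in; nothing more can be done
None
```

The padlock is open and held still in the gripper over the cork mat, and I handed the job in at about 15 s; sign-off gave no verdict.

**What I did:**
- I gripped the dial bar and turned it about 39° clockwise until it pointed at the shackle, and the lock popped open.
- I pulled the shackle about 21.7 mm further, until it stayed put at about 10 N, which is the end stop.
- I lifted the lock by its case with a 50 N grip and carried it over the mat.

**Last checks:**
- **Lock pose:** The lock's underside is about 0.20 m above the bench, and heights along the shackle and case agree with it being level. Its centre is within about 4 mm of the mat's centre.
- **Stillness:** The fastest joint was moving at 0.003 rad/s.
- **Surroundings:** The last side picture shows the cradle empty and everything else where it was.

**What disagreed:**
- **Finger tips:** My first try at the dial bar closed on nothing. Touching the bar showed the real finger tips are about 25 mm above the reported TCP, so I corrected every later height for that.
- **Cameras:** The two cameras differed by about 4 mm sideways, so I used values between them.

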